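# Screw the winged lid of a storage canister down to snug

### The job

The orange winged lid of the white storage canister in the blue capping stand is only loosely threaded: screw it down clockwise (seen from above) by its wings, past the free running, until it has come up against the gasket and the resistance has risen to snug. Stop there without overtightening it, back away from the lid, and leave the objects standing around undisturbed.

Things in the scene. Friction and masses are not known exactly. Their poses are not given: they have to be found in the camera images.
- stand: Capping stand, fixed to the table: dark steel base plate, white canister clamped in it, blue post and blue overarm. Origin on the canister's upright axis at table level; +x points from the canister towards the post. The plate is 15 mm thick and reaches 80 mm to -x, 170 mm to +x, 95 mm to each side.
- post (a point): Centre of the top of the blue post, 250 mm above the table, 150 mm from the canister's axis. The post measures 30 x 40 mm.
- overarm (a point): Middle of the blue overarm's top, 240 mm up: a bar 22 mm wide, 18 mm thick, from the post to just past the axis, with a 32 mm wide foot over the lid's centre down to 213 mm. A finger cannot pass round the lid under it, so the lid is turned in several strokes on the side away from the post.
- canister (a point): Centre of the top of the white canister body (120 mm diameter), 145 mm up, under the lid. The lid tightens clockwise seen from above, sinking 4 mm a turn; it does not spring back. It first runs free for 0.35 to 0.65 turn; where it meets the gasket differs every time and cannot be seen. Running free takes 0.12 N m (under 2 N on a wing at 75 mm from the axis).
- lid_top (a point): Centre of the orange lid's top, on the axis, 195 to 198 mm up; turns with the lid. Four upright radial wings, as high as this point, run along its +x, +y, -x, -y: 14 mm thick, 35 mm tall, reaching 85 mm from the axis, joined by a 48 mm wide hub. Push them sideways; where they end up pointing does not matter.
- disc (a point): Centre of the upper face of the lid's disc (70 mm radius, knurled edge), 35 mm below lid_top; the wings stand on it.
- wing_dot (a point): White dot on top of the wing along lid_top's +x, 75 mm from the axis.
- plug_top (a point): Upper face of the gasket's hidden rubber core, 6 mm off the axis; moves round from plug_low as the lid winds the gasket: 0.5 to 2.6 mm apart when snug, over 2.7 mm when overtightened; readings are too coarse to judge by. By feel: at the gasket the moment jumps to 0.5 N m (7 N on a wing at 75 mm), then rises 1.2 N m per radian of turning.
- plug_low (a point): Lower face of the hidden core, 6 mm off the axis; at plug_top while slack. Snug is 0.62 to 1.0 N m, which is 8.3 to 13 N on a wing at 75 mm, or 0.1 to 0.42 rad past the jump; 0.8 N m (11 N) is right in the middle. Above 1.04 N m (14 N, 0.45 rad) the lid is overtightened.
- blue_box: Bystander, leave alone: blue lidded archive box 134 x 104 x 63 mm; origin at its underside.
- white_boxes: Bystander, leave alone: stack of two card boxes, brown below and white on top, 120 x 90 x 64 mm; origin at its underside.
- bell: Bystander, leave alone: ivory-white bell-shaped ornament, 76 mm wide, 108 mm tall; origin at its underside.
- carving: Bystander, leave alone: carved wooden head, 60 x 60 mm, 126 mm tall; origin at its underside.
- frame: Bystander, leave alone: small flat brass frame 110 x 80 x 14 mm; origin at its underside.
- brush: Bystander, leave alone: dusting brush lying flat; origin at its underside.

How it is judged:
On the way:
1. the lid has come up against the gasket and is snug (gasket wound up by more than 0.08 rad, 0.5 mm) (distance between plug_top and plug_low above 0.0005 m), for 0.2 s.
At the end, for the whole second after the job is handed in: The lid is screwed down on its gasket and stays snug: the gasket core is wound up by 0.5 to 2.7 mm (0.08 to 0.45 rad beyond first touch), and every bystander is within 20 mm of where it began (distance between plug_top and plug_low between 0.0005 and 0.0027 m and not (distance of blue_box from where it was at the start of the episode above 0.02 m) and not (distance of white_boxes from where it was at the start of the episode above 0.02 m) and not (distance of bell from where it was at the start of the episode above 0.02 m) and not (distance of carving from where it was at the start of the episode above 0.02 m) and not (distance of frame from where it was at the start of the episode above 0.02 m) and not (distance of brush from where it was at the start of the episode above 0.02 m)).
It fails at once if the lid is overtightened: gasket core wound up by more than 2.7 mm (0.45 rad beyond first touch, above about 1.04 N m) (distance between plug_top and plug_low above 0.0027 m).
It fails at once if a bystander is moved by more than 20 mm (distance of any of blue_box, white_boxes, bell, carving, frame, brush from where it was at the start of the episode above 0.02 m).
It also fails if it takes over 67 s, if anything falls off the work surface, if the arm or the gripper's body presses on something with over 40 N, if the wrist force passes 120 N, or if a joint passes its speed limit or range.

### The arm

A 6-joint arm with a two-finger parallel gripper is mounted at the origin on the work surface. World frame = base frame: x ahead of the robot, y to its left, z up, the work surface at z = 0. Lengths are in m, angles in rad, forces in N, time in s.
With the tool pointing down it reaches from about 0.35 to 0.85 m from the base axis. Payload 8.1 kg.
Tool frame: the origin (TCP) lies at the centre of the arm's flange, where the gripper is bolted on; the fingertips stand 186 mm ahead of it and the grasp point (between the pads) lies 167 mm ahead of it; z points along the fingers, y is the line along which they close (so a half turn about z gives the same grasp; the last joint's range is limited). The gripper opens to 93 mm and grips with 3 to 60 N. Pads are 15 mm wide; open, the fingers measure 128 mm over their backs; the gripper's body (75 mm by 188 mm) begins 65 mm behind the grasp point.
Start: joints at [1.145, 0.13, 1.488, -0, 1.523, -0.085], TCP at [0.201, 0.566, 0.405] pointing down, gripper open.
Joint ranges: [-2.96, 2.96], [-0.89, 2.26], [0.02, 2.5], [-1.34, 4.48], [0, 2.73], [-2.66, 2.66]. Speed limits (rad/s): [2.39, 2.39, 2.79, 3.14, 3.14, 3.14].

### API

Orientations are given as a rotation vector (axis times angle).
In Python, from plant import robot gives the robot as it stands.
- The arm moves only by the tool apply_moves, never from a script. Its argument "series" is a list of rows, each a list of 2 entries, a list of its own where there are three numbers: the shift along the tool's x, y, z in mm, then the turn, a rotation vector about the tool's x, y, z in rad. A call has 1 to 12 rows; each row shifts and turns the commanded pose from where the row before left it, along the tool's axes as they then stand; what a row does not reach is not made up. A row lasts 1/12 s, in which the tool goes at most 41.7 mm and 7.16 degrees, less where a joint would pass 70% of its speed; a pose out of reach is approached as far as the arm can. A call is refused whole if a number of a shift passes 41.7 or a number of a turn 0.125, either way. A call with a gripper value outside its range is refused whole. "claw" is the opening, from 0 (shut) to 1 (fully open), set as the call begins (left out, the last holds). The fingers move at their own pace and stop on an object; "newtons" is the grip in N (left out, the last holds). Time passes only in rows, so rows that do not move let the fingers close. It gives the time, the measured TCP pose, the force, the opening and the grip force at its end, in the units of the state.
- robot.read_state(): the state, without advancing time (a new reading comes with each control period).
- robot.read_camera(name): name is "scene" or "top" or "wrist"; returns (picture, depth): 480x640x3 uint8, blue, green, red; 480x640 float32, m along the optical axis (not along the pixel's ray), 0 where there is no reading.
- robot.calibration(name): a dict with "fx", "fy", "cx", "cy" (pixels), "extrinsics" (4x4, takes a point from world to camera coordinates). Camera axes: x right, y down, z forward; pixel columns grow to the right and rows downward; lengths in m; the calibration is good to about 2 mm. A picture is of the moment at which its call begins: read the wrist's pose just before it. calibration takes no time and is no camera call; for the wrist camera it gives the pose at the moment of the call.
- robot.close_job(): hands the job in; it is judged then, once.
The state is a dict: "t": time; "q": joint angles; "dq": joint speeds; "joint_torque": joint torques, N m; "tool_pos": TCP position; "orientation": TCP orientation; "force": force on the tool from outside, world axes, zero at the start; "wrist_torque": the same for the moment, N m; "opening": finger opening in m; "gripper_force": force on a finger pad.
Only numpy, scipy, OpenCV 4.12 (cv2) and the standard library are available. Lean on these libraries where they do the work, as an engineer would, in place of code of your own. Each camera call takes 0.05 s, during which the arm holds its last target. There are 200 camera calls.

## Working session

There is one attempt and no reset: what is moved stays moved. The work goes in short steps, Python scripts to look and compute and a tool call to move; the robot and the scene stay as the last step left them, time stands still between calls to the robot, and variables do not carry over. Pictures are saved under pics/ and viewed, at most 10 in all, crops included, and the job is handed in when it is done.

Besides the shell and the picture viewer there is one more tool, called by a JSON object that holds its "api" and its "payload". apply_moves: Moves the arm, as the interface text tells. Its arguments: {"type":"object","properties":{"series":{"type":"array"},"claw":{"type":"number"},"newtons":{"type":"number"}},"required":["series"]}

```bash
mkdir -p pics; ls; python3 - <<'E'
from plant import robot
import cv2
s=robot.read_state();print({k:(v if not hasattr(v,'round') else v) for k,v in s.items()})
for n in("scene","top"):
    p,d=robot.read_camera(n);cv2.imwrite(f"pics/{n}0.png",p)
    import numpy as np
    c=robot.calibration(n);print(n,c)
    np.save(f"pics/{n}0d.npy",d)
E
```

```text
pics
{'t': 0.0, 'q': array([ 1.14460858e+00,  1.31190565e-01,  1.48930630e+00, -6.37567756e-06,
        1.52296861e+00, -8.54347048e-02]), 'dq': array([ 5.74633651e-05, -6.38296712e-04,  7.96635217e-05,  3.73665363e-04,
       -5.72814494e-04,  1.46171343e-04]), 'joint_torque': array([ 1.02954742e-03, -5.59845507e+01, -4.91763139e+01,  7.68543268e-02,
        3.50006029e-02, -1.69492600e-04]), 'tool_pos': array([0.20042282, 0.56529269, 0.40365471]), 'orientation': array([-5.32587807e-01, -3.09564339e+00,  2.84819013e-03]), 'force': array([0.27313901, 0.32684632, 0.60824547]), 'wrist_torque': array([-0.00682402,  0.01283492,  0.01537367]), 'gripper_force': 0.0, 'opening': 0.09303330893765056}
scene {'fx': 624.3563915437779, 'fy': 624.3563915437779, 'cx': 313.1649778876472, 'cy': 234.1610674464346, 'extrinsics': array([[-0.85015262,  0.52627628, -0.01654678,  0.45880121],
       [ 0.4036892 ,  0.63130412, -0.66218588, -0.09638834],
       [-0.33804666, -0.56963882, -0.74915691,  1.79963151],
       [ 0.        ,  0.        ,  0.        ,  1.        ]])}
top {'fx': 573.1990536546099, 'fy': 573.1990536546099, 'cx': 309.49413389992355, 'cy': 229.3552333306818, 'extrinsics': array([[-1.85559770e-02, -9.99823654e-01, -2.88719801e-03,
         6.09389169e-03],
       [-9.98229767e-01,  1.86894434e-02, -5.64627045e-02,
         5.46195427e-01],
       [ 5.65067076e-02,  1.83436635e-03, -9.98400534e-01,
         1.91767670e+00],
       [ 0.00000000e+00,  0.00000000e+00,  0.00000000e+00,
         1.00000000e+00]])}
```

View pics/scene0.png

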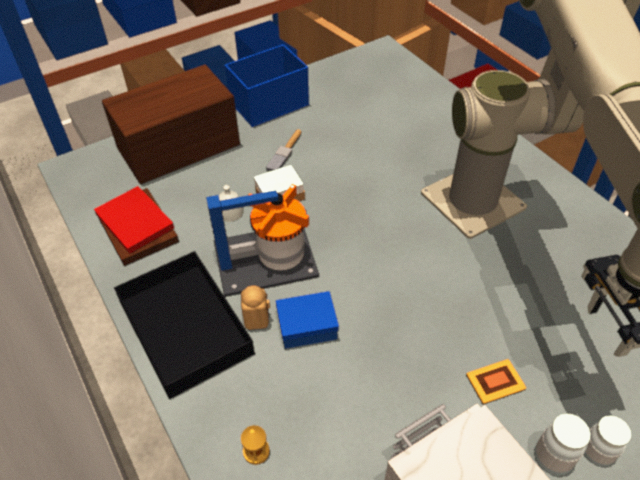

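View pics/top0.png

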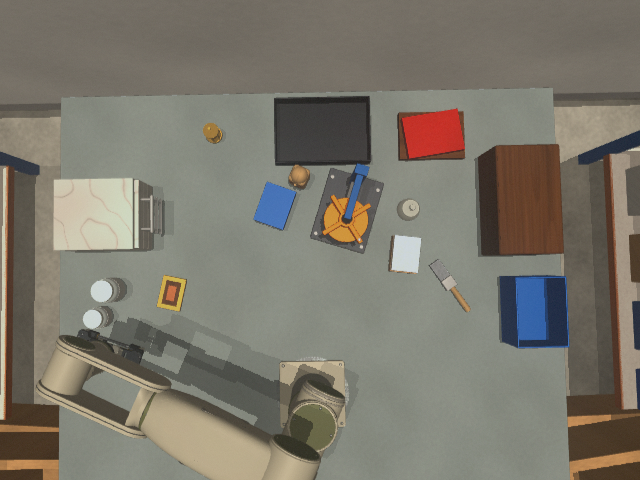

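The scene shows the stand in mid-table, with the orange lid at about (280,215). In the top view the lid is at about (346,219) and the post top at (361,170). The bystanders nearby are the blue box, the carving, the bell and the white boxes.

```bash
cat > h.py <<'E'
import numpy as np,cv2
from plant import robot
def ray(c,u,v,z):
    E=c["extrinsics"];R=E[:3,:3];o=-R.T@E[:3,3]
    d=R.T@np.array([(u-c["cx"])/c["fx"],(v-c["cy"])/c["fy"],1]);return o+d*(z-o[2])/d[2]
def mask(p,lo,hi):
    return cv2.inRange(cv2.cvtColor(p,cv2.COLOR_BGR2HSV),np.array(lo),np.array(hi))
E
python3 - <<'E'
from h import *
p=cv2.imread("pics/top0.png");d=np.load("pics/top0d.npy");c=robot.calibration("top")
m=mask(p,(5,150,80),(22,255,255));m[:, :310]=0;m[:,390:]=0;m[:190]=0;m[260:]=0
n,l,st,ce=cv2.connectedComponentsWithStats(m)
pts=cv2.findNonZero(m)
(x,y),r=cv2.minEnclosingCircle(pts);print("circ",x,y,r,ray(c,x,y,.175), len(pts))
b=mask(p,(100,120,50),(125,255,255));b[:,:335]=0;b[:,380:]=0;b[240:]=0;b[:150]=0
box=cv2.minAreaRect(cv2.findNonZero(b));print("blue",box)
for q in cv2.boxPoints(box):print(q,ray(c,*q,.24)[:2])
for nm,(u,v,z) in dict(plateA=(312,236,.015),plateB=(363,252,.015),plateC=(382,178,.015),plateD=(333,168,.015),bell=(409,209,.08),carve=(299,176,.11),bluebox1=(290,229,.063),bb2=(254,219,.063),bb3=(296,190,.063),wb1=(390,270,.064),wb2=(419,273,.064),wb3=(421,237,.064),wb4=(393,235,.064)).items():print(nm,ray(c,u,v,z)[:2].round(3))
cv2.imwrite("pics/crop1.png",cv2.resize(p[150:270,270:430],None,fx=5,fy=5,interpolation=cv2.INTER_CUBIC))
E
```

```text
circ 346.0868835449219 218.66989135742188 27.544658660888672 [ 0.56819565 -0.11828099  0.175     ] 1435
blue ((353.95001220703125, 191.14999389648438), (12.649110794067383, 55.3398551940918), 18.434947967529297)
[339.2 215.4] [ 0.57354418 -0.09389393]
[356.7 162.9] [ 0.73044219 -0.14975295]
[368.7 166.9] [ 0.71767078 -0.18542974]
[351.2 219.4] [ 0.56090933 -0.12941436]
plateA [ 0.524 -0.012]
plateB [ 0.467 -0.183]
plateC [ 0.716 -0.253]
plateD [ 0.753 -0.088]
bell [ 0.603 -0.33 ]
carve [0.714 0.026]
bluebox1 [0.546 0.06 ]
bb2 [0.581 0.178]
bb3 [0.675 0.038]
wb1 [ 0.405 -0.265]
wb2 [ 0.394 -0.36 ]
wb3 [ 0.511 -0.37 ]
wb4 [ 0.52  -0.278]
```

View pics/crop1.png

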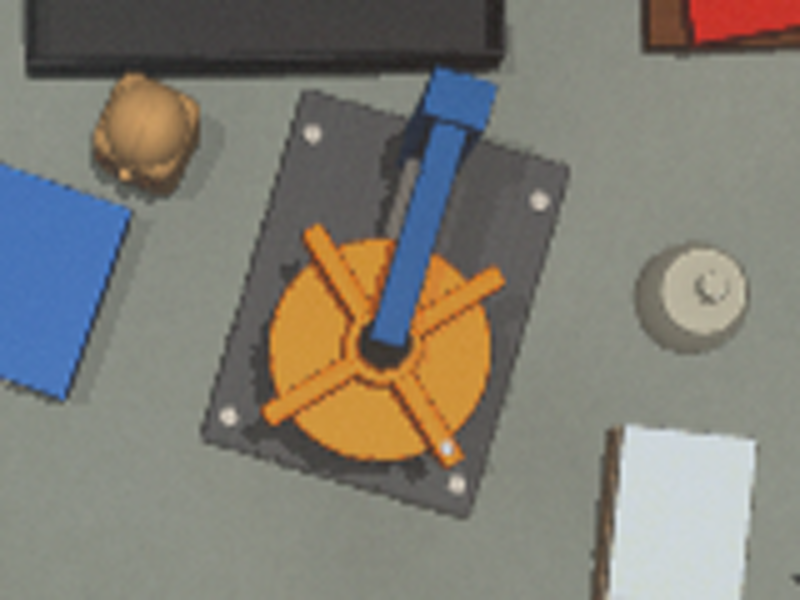

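The crop shows the wings pointing, in world angle, at about 32°, -60°, -149° (the one with the dot) and 120°. The lid axis is near (0.570, -0.119) and the post lies towards -17°. My plan is to push the dot wing clockwise with closed fingers, with tool x as the push direction and tool y pointing radially inward.

{"api": "apply_moves", "payload": {"series": [[[-23, -25, -5], [0, 0, 0]], [[-23, -25, -5], [0, 0, 0]], [[-23, -25, -5], [0, 0, 0]], [[-23, -25, -5], [0, 0, 0]], [[-23, -25, -5], [0, 0, 0]], [[-23, -25, -5], [0, 0, 0]], [[-23, -25, -5], [0, 0, 0]], [[-23, -25, -5], [0, 0, 0]], [[-23, -25, -5], [0, 0, 0]], [[-23, -25, -5], [0, 0, 0]], [[-23, -25, -5], [0, 0, 0]], [[-23, -25, -5], [0, 0, 0]]], "claw": 0, "newtons": 20}}

```text
t: 1.1
tool_pos: [0.3604, 0.1889, 0.4647]
orientation: [-0.532, -3.096, 0.0]
force: [1.0, 0.1, 0.0]
opening: 0.0172
gripper_force: 0.0
```

{"api": "apply_moves", "payload": {"series": [[[-23, -25, 0], [0, 0, 0]], [[-23, -25, 0], [0, 0, 0]], [[-23, -25, 0], [0, 0, 0]], [[-23, -25, 0], [0, 0, 0]], [[-23, -25, 0], [0, 0, 0]], [[-23, -25, 0], [0, 0, 0]], [[-23, -25, 0], [0, 0, 0]], [[-23, -25, 0], [0, 0, 0]], [[-23, -25, 0], [0, 0, 0]], [[-23, -25, 0], [0, 0, 0]], [[-23, -25, 0], [0, 0, 0]], [[0, 0, 0], [0, 0, 0]]]}}

```text
t: 2.1
tool_pos: [0.5078, -0.1578, 0.4631]
orientation: [-0.538, -3.093, 0.002]
force: [0.2, 0.7, 0.4]
opening: 0.0002
gripper_force: 0.0
```

```bash
cat >> h.py <<'E'
from scipy.spatial.transform import Rotation as Ro
def tgt(ax,th,r,z):
    "displacement in tool axes (mm) to finger at angle th(deg), radius r; and turn"
    s=robot.read_state();R=Ro.from_rotvec(s["orientation"]).as_matrix();p=s["tool_pos"]
    t=np.array([ax[0]+r*np.cos(np.radians(th)),ax[1]+r*np.sin(np.radians(th)),z])
    ya=np.degrees(np.arctan2(R[1,1],R[0,1]));turn=(ya-(th+180)+180)%360-180
    print("t",s["t"],"p",p.round(4),"yang",round(ya,1),"tilt",R[:2,2].round(4),"shift",(1e3*R.T@(t-p)).round(1),"turn",np.radians(turn).round(3),"F",s["force"].round(2),"q",s["q"].round(2))
E
python3 - <<'E'
from h import *
c=robot.calibration("wrist");p,d=robot.read_camera("wrist");cv2.imwrite("pics/w1.png",p)
np.savez("pics/w1.npz",d=d,E=c["extrinsics"],k=[c[k] for k in("fx","fy","cx","cy")]);print(c)
tgt((.57,-.119),-130,.078,.460)
E
```

```text
{'fx': 330.6088710977031, 'fy': 330.6088710977031, 'cx': 316.2163876299712, 'cy': 234.040443091927, 'extrinsics': array([[ 0.33648484,  0.94168824, -0.00109947, -0.02221895],
       [ 0.90166442, -0.32184628,  0.28881869, -0.55961202],
       [ 0.2716233 , -0.09817447, -0.95738318,  0.29454831],
       [ 0.        ,  0.        ,  0.        ,  1.        ]])}
t 2.15 p [ 0.5073 -0.1558  0.4633] yang 70.3 tilt [-0.0024  0.0005] shift [-19.6 -17.3   3.2] turn 0.354 F [ 0.27  0.27 -0.92] q [-0.39 -0.07  1.59 -0.    1.63 -1.62]
```

View pics/w1.png

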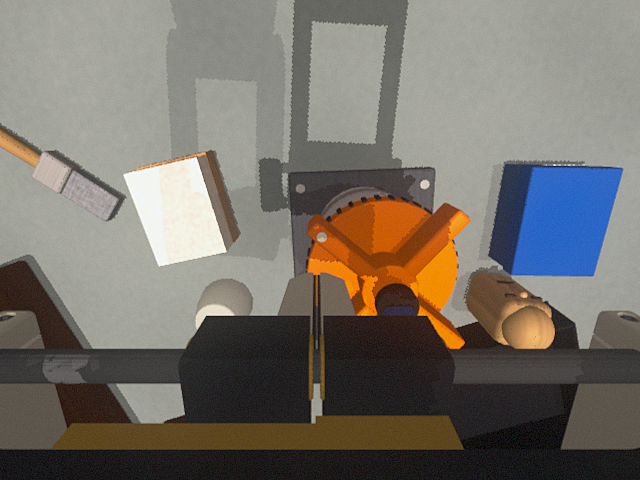

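The wrist view shows the dot at (321,237) and the tip of the neighbouring wing at about (462,212).

```bash
python3 - <<'E'
from h import *
c=robot.calibration("wrist");p=cv2.imread("pics/w1.png")
m=mask(p,(0,0,170),(180,110,255))[225:250,305:340];mm=cv2.moments(m,True);u,v=305+mm["m10"]/mm["m00"],225+mm["m01"]/mm["m00"];print(u,v)
z=.1965
dot=ray(c,u,v,z)[:2];tip=ray(c,462,212,z)[:2]
# axis: dot-a=75e, tip-a=85*e rot -90
f=dot-tip; # =75e-85*Rm90 e
k=complex(*f)/(complex(75e-3,0)-85e-3*(-1j));e=k/abs(k)
a=complex(*dot)-.075*e;print("dot",dot,"tip",tip,"scale",abs(k),"axis",a,"ang",np.degrees(np.angle(e)))
ct=robot.calibration("top");dt=ray(ct,270+447/5,150+450/5,z)[:2]
print("top dot",dt,"hub",[ray(ct,270+384/5,150+345/5,z)[:2]])
E
```

```text
321.47058823529414 239.1764705882353
dot [ 0.50690469 -0.15071998] tip [ 0.52250409 -0.04209655] scale 0.9680655460714382 axis (0.5696252212816647-0.10959656074994527j) ang -146.74869900539167
top dot [ 0.50057959 -0.15611001] hub [array([ 0.56554913, -0.1190953 ])]
```

{"api": "apply_moves", "payload": {"series": [[[-10, -9, 0], [0, 0, 0]], [[-10, -9, 0], [0, 0, 0]], [[0, 0, 0], [0, 0, 0.12]], [[0, 0, 0], [0, 0, 0.12]], [[0, 0, 0], [0, 0, 0.11]], [[0, 0, 0], [0, 0, 0]], [[0, 0, 0], [0, 0, 0]], [[0, 0, 0], [0, 0, 0]], [[0, 0, 0], [0, 0, 0]], [[0, 0, 0], [0, 0, 0]]]}}

```text
t: 2.98
tool_pos: [0.5197, -0.1767, 0.4648]
orientation: [1.061, 2.957, -0.0]
force: [-0.1, -0.2, 0.2]
opening: 0.0002
gripper_force: 0.0
```

```bash
python3 - <<'E'
from h import *
c=robot.calibration("wrist");p,d=robot.read_camera("wrist");cv2.imwrite("pics/w2.png",p)
np.savez("pics/w2.npz",d=d,E=c["extrinsics"]);
tgt((.57,-.117),-128,.078,.360)
E
```

```text
t 3.0333 p [ 0.5197 -0.1767  0.4648] yang 50.5 tilt [ 0. -0.] shift [-2.800e+00  1.000e-01  1.048e+02] turn -0.026 F [-0.68  0.19 -0.16] q [-0.42 -0.03  1.54  0.    1.63 -1.3 ]
```

View pics/w2.png

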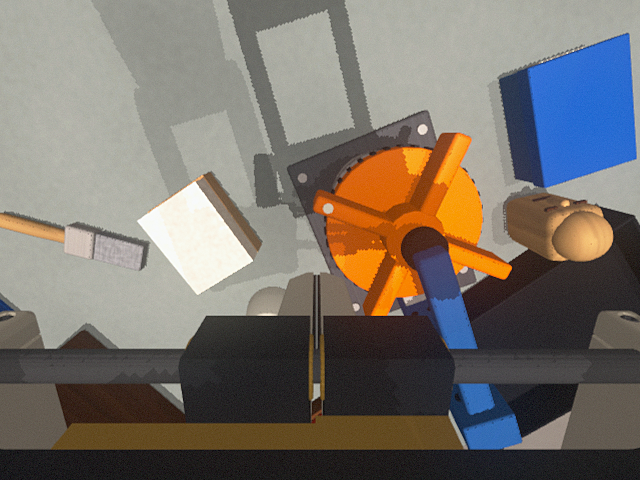

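The dot is at (327,209), wing tips are at about (456,136) and (509,268), and the overarm runs down to the post at about (490,425).

```bash
python3 - <<'E'
from h import *
c=robot.calibration("wrist");p=cv2.imread("pics/w2.png");z=.1965
m=mask(p,(0,0,170),(180,110,255))[200:218,318:337];mm=cv2.moments(m,True);u,v=318+mm["m10"]/mm["m00"],200+mm["m01"]/mm["m00"];print(u,v)
P=lambda u,v,z:complex(*ray(c,u,v,z)[:2])
dot=P(u,v,z);D=P(456,136,z);A=P(509,268,z)
e=(dot-A)/abs(dot-A);print("dot",dot,"D",D,"A",A,"len",abs(dot-A),"axisA",A+e*.085,"axisdot",dot-e*.075,"ang",np.degrees(np.angle(e)))
k=(dot-D)/(.075+.085j);e=k/abs(k);print("axisD",dot-.075*e,abs(k),np.degrees(np.angle(e)))
print("plate bolts",[P(302,177,.017),P(422,129,.017)],"tips",P(316,275,.279))
E
```

```text
327.75 208.0340909090909
dot (0.5055508039949689-0.15264605244828178j) D (0.5229811893568737-0.04795147776601562j) A (0.6375989039149614-0.07019138301504362j) len 0.1556774653051138 axisA (0.5655005531921952-0.11521168757928435j) axisdot (0.5691669958091744-0.11292225430336347j) ang -148.01814684992118
axisD (0.5691743068157193-0.11293396500858702j) 0.9362884047082176 -148.02869346408053
plate bolts [(0.4872880086955328-0.17269575734328188j), (0.5363582314143707-0.02033536584888082j)] tips (0.5146748244684083-0.1717861394861371j)
```

{"api": "apply_moves", "payload": {"series": [[[0, 0, 35], [0, 0, -0.026]], [[0, 0, 35], [0, 0, 0]], [[0, 0, 34], [0, 0, 0]], [[0, 0, 0], [0, 0, 0]], [[0, 0, 0], [0, 0, 0]]]}}

```text
t: 3.45
tool_pos: [0.519, -0.1766, 0.3591]
orientation: [-1.023, -2.965, -0.001]
force: [0.0, 0.6, 0.8]
opening: 0.0003
gripper_force: 0.0
```

{"api": "apply_moves", "payload": {"series": [[[7.8, 0.4, 0], [0, 0, 0.1]], [[7.8, 0.4, 0], [0, 0, 0.1]], [[7.8, 0.4, 0], [0, 0, 0.1]], [[7.8, 0.4, 0], [0, 0, 0.1]], [[7.8, 0.4, 0], [0, 0, 0.1]], [[7.8, 0.4, 0], [0, 0, 0.1]]]}}

```text
t: 3.95
tool_pos: [0.4941, -0.1394, 0.3646]
orientation: [1.86, 2.525, 0.001]
force: [-1.0, -3.2, -1.4]
opening: 0.0002
gripper_force: 1.2
```

```bash
cat >> h.py <<'E'
AX=np.array([.568,-.115])
def mom():
    s=robot.read_state();r=s["tool_pos"][:2]-AX;F=s["force"];a=np.degrees(np.arctan2(r[1],r[0]))
    R=Ro.from_rotvec(s["orientation"]).as_matrix()
    print("t",round(s["t"],2),"ang %.1f r %.4f"%(a,np.hypot(*r)),"z",s["tool_pos"][2].round(4),"yang %.1f"%np.degrees(np.arctan2(R[1,1],R[0,1])),"Ftool",(R.T@F).round(2),"tz",s["wrist_torque"].round(3),"M=%.3f"%(r[0]*F[1]-r[1]*F[0]+s["wrist_torque"][2]),"q6",s["q"][5].round(2))
E
python3 -c "
from h import *
mom()"
```

```text
t 3.95 ang -161.7 r 0.0778 z 0.3646 yang 17.2 Ftool [-2.74 -1.91  1.45] tz [-0.462  0.076  0.017] M=0.228 q6 -0.68
```

{"api": "apply_moves", "payload": {"series": [[[7.8, 0.4, 0], [0, 0, 0.1]], [[7.8, 0.4, 0], [0, 0, 0.1]], [[7.8, 0.4, 0], [0, 0, 0.1]], [[7.8, 0.4, 0], [0, 0, 0.1]], [[7.8, 0.4, 0], [0, 0, 0.1]], [[7.8, 0.4, 0], [0, 0, 0.1]], [[7.8, 0.4, 0], [0, 0, 0.1]], [[7.8, 0.4, 0], [0, 0, 0.1]], [[7.8, 0.4, 0], [0, 0, 0.1]], [[7.8, 0.4, 0], [0, 0, 0.1]], [[7.8, 0.4, 0], [0, 0, 0.1]], [[7.8, 0.4, 0], [0, 0, 0.1]]]}}

```text
t: 4.95
tool_pos: [0.5199, -0.0545, 0.3642]
orientation: [2.964, 1.035, 0.004]
force: [-2.6, -1.1, -2.5]
opening: 0.0006
gripper_force: 1.2
```

```bash
python3 -c "
from h import *
mom()"
```

```text
t 4.95 ang 128.4 r 0.0773 z 0.3642 yang -51.5 Ftool [-2.73 -0.76  2.46] tz [-0.284  0.504 -0.012] M=0.199 q6 0.7
```

{"api": "apply_moves", "payload": {"series": [[[5, 0.2, 0], [0, 0, 0.064]], [[5, 0.2, 0], [0, 0, 0.064]], [[5, 0.2, 0], [0, 0, 0.064]], [[5, 0.2, 0], [0, 0, 0.064]], [[5, 0.2, 0], [0, 0, 0.064]], [[5, 0.2, 0], [0, 0, 0.064]], [[5, 0.2, 0], [0, 0, 0.064]], [[5, 0.2, 0], [0, 0, 0.064]]]}}

```text
t: 5.62
tool_pos: [0.5562, -0.0386, 0.3641]
orientation: [3.13, 0.254, 0.004]
force: [-1.6, -0.3, -1.6]
opening: 0.0004
gripper_force: 1.1
```

```bash
python3 -c "
from h import *
mom()"
```

```text
t 5.62 ang 98.7 r 0.0773 z 0.3641 yang -80.7 Ftool [-1.62 -0.    1.64] tz [-0.035  0.565 -0.066] M=0.059 q6 1.25
```

{"api": "apply_moves", "payload": {"series": [[[3, 0.1, 0], [0, 0, 0.038]], [[3, 0.1, 0], [0, 0, 0.038]], [[3, 0.1, 0], [0, 0, 0.038]], [[3, 0.1, 0], [0, 0, 0.038]]]}}

```text
t: 5.95
tool_pos: [0.5682, -0.0378, 0.3641]
orientation: [3.141, 0.018, 0.005]
force: [-2.2, -0.1, -1.8]
opening: 0.0004
gripper_force: 1.0
```

```bash
python3 -c "
from h import *
mom()"
```

```text
t 5.95 ang 89.9 r 0.0772 z 0.3641 yang -89.4 Ftool [-2.2   0.09  1.78] tz [0.021 0.577 0.045] M=0.214 q6 1.4
```

{"api": "apply_moves", "payload": {"series": [[[3, 0.1, 0], [0, 0, 0.038]], [[3, 0.1, 0], [0, 0, 0.038]], [[3, 0.1, 0], [0, 0, 0.038]], [[3, 0.1, 0], [0, 0, 0.038]]]}}

```text
t: 6.28
tool_pos: [0.5801, -0.0387, 0.3642]
orientation: [3.134, -0.221, 0.005]
force: [-1.4, 0.6, -2.0]
opening: 0.0003
gripper_force: 1.0
```

{"api": "apply_moves", "payload": {"series": [[[3, 0.1, 0], [0, 0, 0.038]], [[3, 0.1, 0], [0, 0, 0.038]], [[3, 0.1, 0], [0, 0, 0.038]], [[3, 0.1, 0], [0, 0, 0.038]]]}}

```text
t: 6.62
tool_pos: [0.5911, -0.0408, 0.3637]
orientation: [-3.107, 0.457, 0.001]
force: [-8.2, 4.0, 1.2]
opening: 0.0004
gripper_force: 4.7
```

```bash
python3 -c "
from h import *
mom()"
```

```text
t 6.62 ang 72.7 r 0.0777 z 0.3637 yang -106.8 Ftool [-8.98 -1.45 -1.19] tz [ 0.737  1.587 -0.069] M=0.629 q6 1.71
```

{"api": "apply_moves", "payload": {"series": [[[0, 0, 0], [0, 0, 0]], [[0, 0, 0], [0, 0, 0]]]}}

```text
t: 6.78
tool_pos: [0.5911, -0.0408, 0.3636]
orientation: [-3.107, 0.455, 0.0]
force: [-6.5, 3.2, -0.0]
opening: 0.0007
gripper_force: 4.2
```

```bash
python3 -c "
from h import *
mom()"
```

```text
t 6.78 ang 72.7 r 0.0777 z 0.3636 yang -106.7 Ftool [-7.16 -1.22  0.05] tz [ 0.639  1.383 -0.115] M=0.442 q6 1.71
```

{"api": "apply_moves", "payload": {"series": [[[2.5, 0.1, 0], [0, 0, 0.032]], [[2.5, 0.1, 0], [0, 0, 0.032]], [[2.5, 0.1, 0], [0, 0, 0.032]], [[2.5, 0.1, 0], [0, 0, 0.032]]]}}

```text
t: 7.12
tool_pos: [0.6002, -0.0442, 0.3636]
orientation: [-3.071, 0.654, 0.002]
force: [-8.5, 5.5, 0.2]
opening: 0.0002
gripper_force: 5.6
```

```bash
python3 -c "
from h import *
mom()"
```

```text
t 7.12 ang 65.6 r 0.0778 z 0.3636 yang -114.1 Ftool [-10.04  -1.6   -0.22] tz [ 1.075  1.788 -0.144] M=0.638 q6 1.83
```

{"api": "apply_moves", "payload": {"series": [[[1.9, 0, 0], [0, 0, 0.025]], [[1.9, 0, 0], [0, 0, 0.025]], [[1.9, 0, 0], [0, 0, 0.025]]]}}

```text
t: 7.37
tool_pos: [0.6052, -0.0464, 0.3635]
orientation: [-3.044, 0.768, 0.003]
force: [-10.2, 6.8, 1.3]
opening: 0.0004
gripper_force: 6.1
```

```bash
python3 -c "
from h import *
mom()"
```

```text
t 7.37 ang 61.5 r 0.0780 z 0.3635 yang -118.3 Ftool [-12.18  -1.19  -1.28] tz [ 1.25   1.898 -0.105] M=0.845 q6 1.9
```

{"api": "apply_moves", "payload": {"series": [[[-6, 0, 0], [0, 0, 0]], [[-8, 0, 0], [0, 0, 0]], [[0, 0, 0], [0, 0, 0]], [[0, 0, -20], [0, 0, 0]], [[0, 0, -35], [0, 0, 0]], [[0, 0, -35], [0, 0, 0]], [[0, 0, -10], [0, 0, 0]], [[0, 0, 0], [0, 0, 0]], [[0, 0, 0], [0, 0, 0]], [[0, 0, 0], [0, 0, 0]]]}}

```text
t: 8.2
tool_pos: [0.593, -0.041, 0.4597]
orientation: [3.046, -0.768, -0.002]
force: [-0.9, -0.3, -0.8]
opening: 0.0006
gripper_force: 0.0
```

```bash
python3 -c "
from h import *
mom();print(robot.close_job())"
```

```text
t 8.2 ang 71.3 r 0.0782 z 0.4597 yang -118.3 Ftool [-0.66  0.71  0.8 ] tz [0.014 0.223 0.03 ] M=0.090 q6 1.91
the job is handed in; nothing more can be done
None
```

I screwed the lid onto its gasket to about 0.85 N m measured (snug is 0.62 to 1.0), backed the arm clear without going near the bystanders, and handed the job in after 8 s; no verdict came back.

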